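# Load shielding covers on the tray pile and lock the keeper bar

### The arm

A 6-joint arm with a two-finger parallel gripper is mounted at the origin on the work surface. World frame = base frame: x ahead of the robot, y to its left, z up, the work surface at z = 0. Lengths are in m, angles in degrees, forces in N, time in s.
With the tool pointing down it reaches from about 0.4 to 0.925 m from the base axis. Payload 12.5 kg.
Tool frame: the origin (TCP) lies on the centre line of the jaws, within the pads' length; the fingertips stand 22 mm ahead of it and the grasp point (between the pads) lies 3 mm ahead of it; z points along the fingers, y is the line along which they close (so a half turn about z gives the same grasp; the last joint's range is limited). The gripper opens to 95 mm and grips with 3 to 60 N. Pads are 20 mm wide; open, the fingers measure 119 mm over their backs; the gripper's body (75 mm by 180 mm) begins 59 mm behind the grasp point.
Start: joints at [69.351, 28.126, 89.318, -0, 62.55, -6.05], TCP at [0.158, 0.605, 0.237] pointing down, gripper open.
Joint ranges: [-177.58, 177.58], [-47.91, 125.51], [2.72, 160], [-65.01, 245.01], [3.68, 167.84], [-153.87, 153.87]. Speed limits (degrees/s): [127.2, 127.2, 159.86, 180, 180, 180].

### API

Orientations are given as [roll, pitch, yaw] about the fixed x, y, z axes, in that order (R = Rz(yaw) Ry(pitch) Rx(roll)).
In Python, from workcell import env, camera, workorder gives the robot as it stands.
- The arm moves only by the tool drive_tool, never from a script. Its argument "targets" is one flat list of numbers, 5 for each row, row after row: the finger opening in mm, from 0 to 95.1, then the shift along the world's x, y, z in mm, then the turn about the world's z in rad. A call has 1 to 20 rows; each row shifts and turns the commanded pose from where the row before left it; what a row does not reach is not made up. A row lasts 1/10 s, in which the tool goes at most 50 mm and 8.59 degrees, less where a joint would pass 70% of its speed; a pose out of reach is approached as far as the arm can. A call with a gripper value outside its range is refused whole. The fingers move at their own pace and stop on an object; "force" is the grip in N (left out, the last holds). Time passes only in rows, so rows that do not move let the fingers close. It gives the time, the measured TCP pose, the force, the opening and the grip force at its end, in the units of the state.
- env.read_state(): the state, without advancing time (a new reading comes with each control period).
- camera(name): name is "scene" or "side" or "wrist"; returns a dict with "image" (420x560x3 uint8, red, green, blue), "vfov" (degrees; the focal length in pixels is half the picture's height over the tangent of half this angle, whatever the lens; pixels are square), "cx", "cy" (the principal point, pixels), "camera_from_world" (4x4, takes a point from world to camera coordinates). Camera axes: x right, y down, z forward; pixel columns grow to the right and rows downward; lengths in m; the calibration is good to about 2 mm. A picture is of the moment at which its call begins. There is no depth.
- workorder.finish_job(): hands the job in; it is judged then, once.
The state is a dict: "clock": time; "q": joint angles; "qd": joint speeds; "joint_efforts": joint torques, N m; "eef_pos": TCP position; "ee_rot": TCP orientation; "contact_force": force on the tool from outside, world axes, zero at the start; "wrist_torque": the same for the moment, N m; "opening": finger opening in m; "grasp_force": force on a finger pad.
Only numpy, scipy, OpenCV 4.12 (cv2) and the standard library are available. Lean on these libraries where they do the work, as an engineer would, in place of code of your own. Each camera call takes 0.05 s, during which the arm holds its last target. There are 200 camera calls.

### The job

Unlock the keeper of the stacking nest: pull its knob up, turn it until the bar is clear of the trays, and let the knob drop fully into the open detent. With the keeper left open, lay every loose metal cover lying on the bench into a tray pocket of its own, any pocket, lengthwise along the row and centred on its outline; the pile's height is not known, so lower each one slowly until you feel it touch, without pressing hard and without dropping it. When all are in, pull the knob, turn the bar back over the row and let the knob drop fully into the locked detent; do not shift the other things on the bench.

Things in the scene. Friction and masses are not known exactly. Their poses are not given: they have to be found in the camera images.
- nest: Stacking nest, fixed: steel base plate 180 x 455 x 12 mm with a pile of blister trays and, at y = -236 mm, the column of the keeper knob. Origin: on the bench under the pile's centre; y along the row of five pockets, x across it, away from the robot. Trays: 164 x 344 mm outside, rim 4 mm thick, 6 mm above the flat floor. The top tray's floor is 40 to 70 mm above the bench, not reported.
- plunger (a joint): How far the keeper knob is pulled up (m) against a spring and its weight (6 N at first, 10 N fully up): 0 = fully dropped into a detent, 0.016 = upper stop. The knob turns only while pulled up more than 0.009; let go between detents it stays propped at about 0.008; over a detent the spring takes it home.
- keeper (a joint): Angle of the knob and keeper bar (rad) about the column's vertical axis, growing clockwise seen from above. Two detents: 0 = locked, bar over the row of pockets (along the nest's +y); 1.4 = open, bar pointing away from the robot, clear of the trays. Play in a detent about 0.06; end stops at -0.1 and 1.5.
- knob_grip (a point): Middle of the black grip on top of the keeper knob, on its turning axis, 128 mm above the bench when dropped. An upright bar 14 mm thick (point x), 46 mm long (point y, along the keeper bar), from 112 to 142 mm above the bench: grasp it from above across the 14 mm. Under it a 24 mm neck and a hub disc of 37 mm radius, top at 103 mm.
- bar_tip (a point): Free end of the dark steel keeper bar, 390 mm from the knob's axis; the bar is 18 mm wide, 6 mm thick, its underside 96 mm above the bench when dropped. It turns and lifts with the knob.
- pocket0 (a point): Centre of pocket 0 of five, in a row 66 mm apart along the nest's y (pocket 0 is nearest the knob); given at the top of the base plate, 12 mm above the bench, straight below the pocket. The pocket is a 50 x 28 mm outline on the flat floor of the top tray, long side along the nest's y, higher by an unknown amount.
- pocket1 (a point): Centre of pocket 1 of five, in a row 66 mm apart along the nest's y (pocket 0 is nearest the knob); given at the top of the base plate, 12 mm above the bench, straight below the pocket. The pocket is a 50 x 28 mm outline on the flat floor of the top tray, long side along the nest's y, higher by an unknown amount.
- pocket2 (a point): Centre of pocket 2 of five, in a row 66 mm apart along the nest's y (pocket 0 is nearest the knob); given at the top of the base plate, 12 mm above the bench, straight below the pocket. The pocket is a 50 x 28 mm outline on the flat floor of the top tray, long side along the nest's y, higher by an unknown amount.
- pocket3 (a point): Centre of pocket 3 of five, in a row 66 mm apart along the nest's y (pocket 0 is nearest the knob); given at the top of the base plate, 12 mm above the bench, straight below the pocket. The pocket is a 50 x 28 mm outline on the flat floor of the top tray, long side along the nest's y, higher by an unknown amount.
- pocket4 (a point): Centre of pocket 4 of five, in a row 66 mm apart along the nest's y (pocket 0 is nearest the knob); given at the top of the base plate, 12 mm above the bench, straight below the pocket. The pocket is a 50 x 28 mm outline on the flat floor of the top tray, long side along the nest's y, higher by an unknown amount.
- cover0_mid (a point): Centre (half-way up) of a shielding cover: plain metal block-like part 50 x 28 x 18 mm, about 90 g; x along the 50 mm, z up. Starts flat on the bench. May be absent.
- cover1_mid (a point): Centre (half-way up) of a shielding cover: plain metal block-like part 50 x 28 x 18 mm, about 90 g; x along the 50 mm, z up. Starts flat on the bench. May be absent.
- cover2_mid (a point): Centre (half-way up) of a shielding cover: plain metal block-like part 50 x 28 x 18 mm, about 90 g; x along the 50 mm, z up. Starts flat on the bench. May be absent.
- cover3_mid (a point): Centre (half-way up) of a shielding cover: plain metal block-like part 50 x 28 x 18 mm, about 90 g; x along the 50 mm, z up. Starts flat on the bench. May be absent.
- cover4_mid (a point): Centre (half-way up) of a shielding cover: plain metal block-like part 50 x 28 x 18 mm, about 90 g; x along the 50 mm, z up. Starts flat on the bench. May be absent.
- cleaner: Bystander: white screw-top jar, 52 mm across, 70 mm tall. Origin at its underside.
- cot_box: Bystander: open cardboard box 80 x 80 x 35 mm. Origin at its underside.
- caliper: Bystander: caliper 170 mm long lying flat, 11 mm high. Origin at its underside.
Not all that is in view belongs to the job. Leave any purple look-alike of the part that bears cover3_mid alone.

How it is judged:
By the outcome, as a careful person would: the job done as asked, in the order asked, and still so for the second after the job is handed in, with the robot touching nothing.
Of cover0, cover1, cover2, cover3, cover4 only 3 to 5 are there at a start; the rules pass over those that are not, and their reading is None.
At some moment in a run one of cover0, cover1, cover2, cover3, cover4 may be knocked a few centimetres aside while the robot is not near it.
It also fails if it takes over 210 s, if anything falls off the work surface, if the arm or the gripper's body presses on something with over 40 N, if the wrist force passes 120 N, or if a joint passes its speed limit or range.

## Working session

There is one attempt and no reset: what is moved stays moved. The work goes in short steps, Python scripts to look and compute and a tool call to move; the robot and the scene stay as the last step left them, time stands still between calls to the robot, and variables do not carry over. Pictures are saved under pics/ and viewed, at most 14 in all, crops included, and the job is handed in when it is done.

Besides the shell and the picture viewer there is one more tool, called as name(argument=value, ...) on one line, values as JSON. drive_tool: Moves the arm, as the interface text tells. Its arguments: {"type":"object","properties":{"targets":{"type":"array"},"force":{"type":"number"}},"required":["targets"]}

```bash
mkdir -p pics; ls; cat > h.py <<'E'
import numpy as np, cv2
from workcell import env, camera, workorder
def snap(name,fn=None):
    c=camera(name)
    if fn: cv2.imwrite('pics/'+fn,c['image'][:,:,::-1])
    return c
def f(c): return 210/np.tan(np.radians(c['vfov'])/2)
def ray(c,u,v):
    T=np.array(c['camera_from_world']);R=T[:3,:3];o=-R.T@T[:3,3]
    d=R.T@np.array([(u-c['cx'])/f(c),(v-c['cy'])/f(c),1]);return o,d
def onz(c,u,v,z):
    o,d=ray(c,u,v);return o+d*(z-o[2])/d[2]
def proj(c,p):
    T=np.array(c['camera_from_world']);q=T[:3,:3]@np.asarray(p)+T[:3,3]
    return q[:2]/q[2]*f(c)+[c['cx'],c['cy']]
E
python3 - <<'E'
from h import *
for n in("scene","side","wrist"):
    c=snap(n,n+'0.png'); o,d=ray(c,c['cx'],c['cy']); print(n,c['vfov'],c['cx'],c['cy'],o.round(3),d.round(3))
print(env.read_state())
E
```

```text
pics
scene 43.57308767051557 285.9098965001227 209.2200260880573 [ 1.575 -0.18   0.91 ] [-0.779  0.142 -0.611]
side 43.831580160757966 281.986883164302 204.95602398168344 [ 0.43  -1.074  0.733] [ 0.1    0.864 -0.493]
wrist 67.47331748127993 277.90911724876844 209.93930498660944 [0.085 0.623 0.384] [ 0.254 -0.066 -0.965]
{'clock': 0.15, 'q': array([ 6.93511760e+01,  2.81547945e+01,  8.93426740e+01, -4.93155766e-04,
        6.25490398e+01, -6.05134307e+00]), 'qd': array([ 0.0117405 , -0.09270456, -0.09812696, -0.14452481, -0.0370281 ,
       -0.06411948]), 'joint_efforts': array([ 1.50851905e-03, -6.12893987e+01, -2.58280224e+01,  6.92463876e-02,
        4.73359635e-02, -1.18557641e-04]), 'eef_pos': array([0.15744831, 0.60467423, 0.23620795]), 'ee_rot': array([-1.79953705e+02, -4.46788449e-03,  1.65402745e+02]), 'contact_force': array([ 0.26709443, -0.04439722, -0.31190756]), 'wrist_torque': array([0.04316743, 0.05507794, 0.00283624]), 'grasp_force': 0.0, 'opening': 0.09500115380467872}
```

View pics/scene0.png

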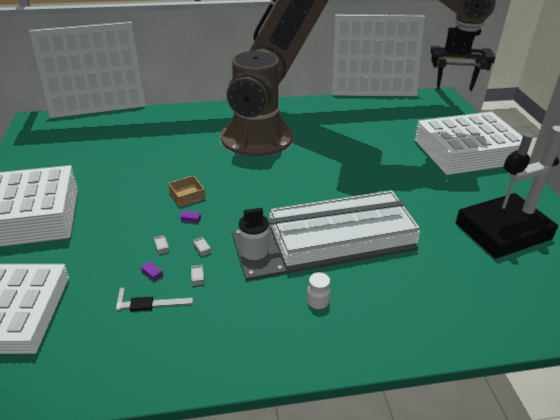

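View pics/side0.png

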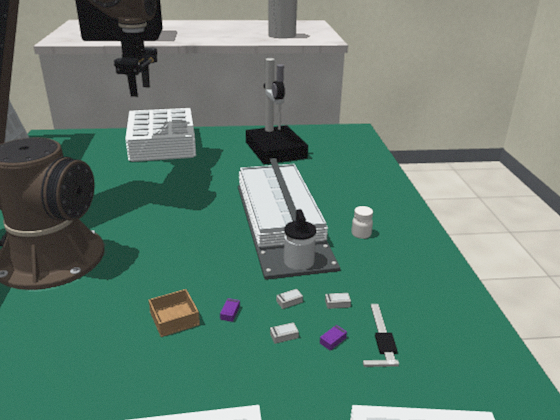

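The scene view shows three metallic covers at (161,244), (202,246) and (197,275), and two purple decoys. The knob is at (254,215) with the bar over the row. The side view shows the covers at (290,298), (338,300) and (285,332), and the knob at (299,222).

```bash
python3 - <<'E'
from h import *
for n in("scene","side"):
    c=snap(n); im=c['image']; hsv=cv2.cvtColor(im,cv2.COLOR_RGB2HSV)
    m=((hsv[...,1]<60)&(hsv[...,2]>90)).astype(np.uint8)
    x0,x1,y0,y1=(120,225,225,290) if n=="scene" else (260,360,285,345)
    mm=np.zeros_like(m);mm[y0:y1,x0:x1]=m[y0:y1,x0:x1]
    N,l,s,cc=cv2.connectedComponentsWithStats(mm)
    for i in range(1,N):
        if s[i,4]>40: print(n,cc[i].round(1),s[i,4],onz(c,*cc[i],.011).round(3))
    if n=="scene": P=[(254,212,.142),(248,274,.012),(235,231,.012),(271,205,.06),(404,195,.06),(416,236,.06),(284,260,.06)]
    else: P=[(299,213,.142),(270,271,.012),(337,265,.012),(238,176,.06),(281,166,.06),(323,232,.06),(261,236,.06)]
    for p in P: print(n,p,onz(c,*p).round(3))
    b=cv2.resize(im[180:290,225:425] if n=="scene" else im[150:280,225:350],None,fx=4,fy=4,interpolation=2)
    cv2.imwrite('pics/z_%s.png'%n,b[:,:,::-1])
E
python3 -c "
import cv2,numpy as np
a=cv2.imread('pics/z_scene.png');cv2.imwrite('pics/z_scene.png',a)"
```

```text
scene [160.9 243.9] 188 [ 0.526 -0.312  0.011]
scene [201.7 245.4] 185 [ 0.547 -0.209  0.011]
scene [196.9 274.5] 228 [ 0.651 -0.225  0.011]
scene (254, 212, 0.142) [ 0.595 -0.078  0.142]
scene (248, 274, 0.012) [ 0.668 -0.104  0.012]
scene (235, 231, 0.012) [ 0.503 -0.12   0.012]
scene (271, 205, 0.06) [ 0.467 -0.018  0.06 ]
scene (404, 195, 0.06) [0.474 0.352 0.06 ]
scene (416, 236, 0.06) [0.646 0.322 0.06 ]
scene (284, 260, 0.06) [ 0.683 -0.019  0.06 ]
side [288.9 297.8] 346 [ 0.55  -0.209  0.011]
side [337.2 299.8] 348 [ 0.651 -0.224  0.011]
side [283.7 332.2] 425 [ 0.527 -0.312  0.011]
side (299, 213, 0.142) [ 0.584 -0.077  0.142]
side (270, 271, 0.012) [ 0.517 -0.113  0.012]
side (337, 265, 0.012) [ 0.675 -0.102  0.012]
side (238, 176, 0.06) [0.458 0.284 0.06 ]
side (281, 166, 0.06) [0.589 0.344 0.06 ]
side (323, 232, 0.06) [ 0.651 -0.032  0.06 ]
side (261, 236, 0.06) [ 0.502 -0.038  0.06 ]
```

View pics/z_scene.png

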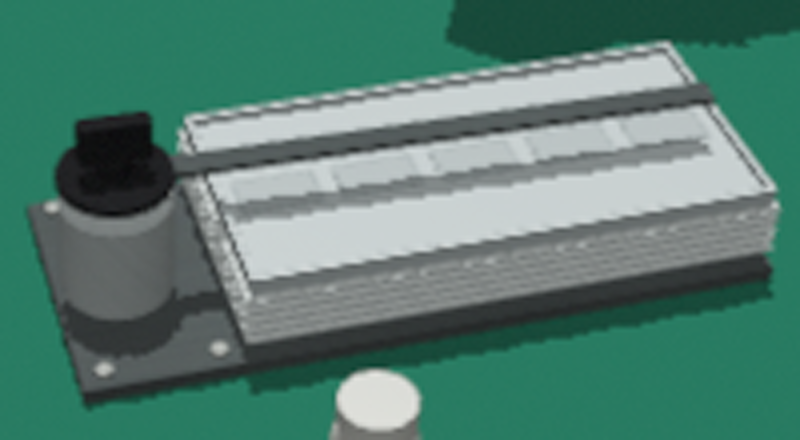

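View pics/z_side.png

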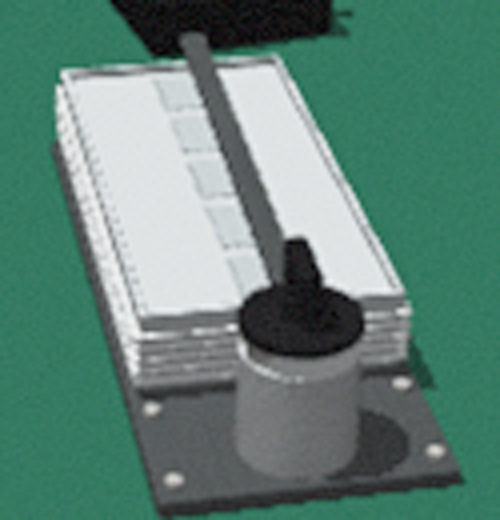

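```bash
python3 - <<'E'
from h import *
sc=snap("scene");sd=snap("side")
def S(u,v):return (u/4+225,v/4+180)
def D(u,v):return (u/4+225,v/4+150)
for n,p,z in[("corn far-x",S(85,390),.012),("corn near-x",S(28,205),.012),("corn far x far y",S(770,262),.012),
  ("griptop",S(114,118),.142),("tip",S(710,90),.102),("hub",S(114,183),.103),("colbase",S(118,290),.012)]:
  print("S",n,onz(sc,*p,z).round(4))
for n,p,z in[("corn near",D(157,508),.012),("corn far",D(462,476),.012),("griptop",D(300,247),.142),("tip",D(193,37),.102),("hub",D(302,320),.103)]:
  print("D",n,onz(sd,*p,z).round(4))
def tri(a,b):
  o1,d1=ray(sc,*a);o2,d2=ray(sd,*b)
  A=np.stack([d1,-d2],1);t=np.linalg.lstsq(A,o2-o1,rcond=None)[0]
  return ((o1+t[0]*d1+o2+t[1]*d2)/2).round(4)
print("tri tip",tri(S(710,92),D(193,37)))
# tray top corners
for a,b in[((668,43),(282,57)),((775,190),None),((185,118),(62,75))]:
  pass
print("tray far corner (far y, far x)?",tri(S(775,190),D(278,57)),"near-y far-x",tri(S(248,288),D(405,298)), "near-y near-x",tri(S(183,120),D(140,318)),"far-y near-x",tri(S(668,43),D(65,72)))
E
```

```text
S corn far-x [ 0.6794 -0.1092  0.012 ]
S corn near-x [ 0.5032 -0.128   0.012 ]
S corn far x far y [0.6298 0.3406 0.012 ]
S griptop [ 0.5852 -0.078   0.142 ]
S tip [0.5594 0.3105 0.102 ]
S hub [ 0.5987 -0.0804  0.103 ]
S colbase [ 0.5945 -0.0791  0.012 ]
D corn near [ 0.5024 -0.1341  0.012 ]
D corn far [ 0.6803 -0.1179  0.012 ]
D griptop [ 0.5873 -0.0713  0.142 ]
D tip [0.5611 0.3019 0.102 ]
D hub [ 0.5879 -0.0864  0.103 ]
tri tip [0.5611 0.3096 0.1   ]
tray far corner (far y, far x)? [0.6277 0.3338 0.0702] near-y far-x [ 0.6633 -0.0086  0.0663] near-y near-x [ 0.5003 -0.024   0.0693] far-y near-x [0.4676 0.3171 0.0713]
```

The nest yaw is about +5.5°, with the tray rim at z≈0.070 and the floor at about 0.064. The knob is at about (0.587,-0.079). I'll move above it next.

drive_tool(targets=[60, 10, -16, 0, -0.061, 60, 20, -34, 0, -0.061, 60, 22, -35, 0, -0.061, 60, 22, -35, 0, -0.061, 60, 22, -35, 0, -0.061, 60, 22, -35, 0, -0.061, 60, 22, -35, 0, -0.061, 60, 22, -35, 0, -0.061, 60, 22, -35, 0, -0.061, 60, 22, -35, 0, -0.061, 60, 22, -35, 0, -0.061, 60, 22, -35, 0, -0.061, 60, 22, -35, 0, -0.061, 60, 22, -35, 0, -0.061, 60, 22, -35, 0, -0.061, 60, 22, -35, 0, -0.061, 60, 22, -35, 0, -0.061, 60, 22, -35, 0, -0.061, 60, 22, -35, 0, -0.061, 60, 22, -35, 0, -0.061])

```text
clock: 2.35
eef_pos: [0.5842, -0.0768, 0.2367]
ee_rot: [180.0, 0.0, 95.3]
contact_force: [1.2, 1.2, 0.7]
opening: 0.06
grasp_force: 0.0
```

drive_tool(targets=[60, 4, -3, 0, 0, 60, 0, 0, 0, 0, 60, 0, 0, 0, 0, 60, 0, 0, 0, 0])

```text
clock: 2.75
eef_pos: [0.587, -0.0771, 0.2369]
ee_rot: [180.0, -0.0, 95.6]
contact_force: [-0.3, 1.3, 0.4]
opening: 0.06
grasp_force: 0.0
```

```bash
python3 - <<'E'
from h import *
c=snap("wrist","w1.png"); s=env.read_state(); print(s['eef_pos'],s['ee_rot'],s['q'],s['contact_force'])
for p in [(.587,-.079,.142),(.587,-.079,.103)]: print(proj(c,p))
E
```

```text
[ 0.58708391 -0.07708565  0.2369745 ] [ 1.79985454e+02 -5.87450622e-05  9.55880046e+01] [-1.38723146e+01  2.54175840e+01  9.40757714e+01  5.63205143e-03
  6.04929489e+01 -1.94630925e+01] [-0.53498751  1.03206182  0.34390369]
[278.5827285  221.66868633]
[278.45085978 209.19628753]
```

View pics/w1.png

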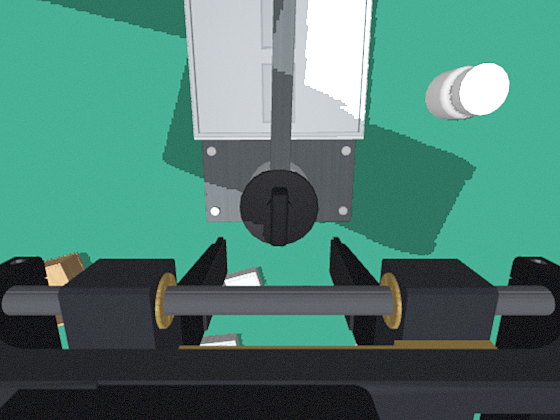

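The hub centre is at pixel (279,207), against a projection of (278.5,209), so the alignment is good. I'll go down and grip.

drive_tool(targets=[60, 0, -2, -20, -0.01, 60, 0, 0, -20, -0.01, 60, 0, 0, -20, 0, 60, 0, 0, -20, 0, 60, 0, 0, -15, 0, 60, 0, 0, -8, 0, 60, 0, 0, 0, 0, 0, 0, 0, 0, 0, 0, 0, 0, 0, 0, 0, 0, 0, 0, 0, 0, 0, 0, 0, 0, 0, 0, 0, 0, 0, 0, 0, 0, 0, 0], force=40)

```text
clock: 4.1
eef_pos: [0.5879, -0.0802, 0.1339]
ee_rot: [179.9, 0.0, 94.3]
contact_force: [1.7, 1.0, 1.4]
opening: 0.0221
grasp_force: 40.0
```

drive_tool(targets=[0, 0, 0, 0, 0, 0, 0, 0, 0, 0, 0, 0, 0, 0, 0])

```text
clock: 4.4
eef_pos: [0.5878, -0.0802, 0.1339]
ee_rot: [180.0, 0.0, 94.3]
contact_force: [1.3, -1.2, 2.2]
opening: 0.0213
grasp_force: 40.0
```

drive_tool(targets=[40, 0, 0, 0, 0, 40, 0, 0, 0, 0, 40, 0, 0, 0, 0, 40, 0, 0, 6, 0, 40, 0, 0, 0, 0, 0, 0, 0, 0, 0, 0, 0, 0, 0, 0, 0, 0, 0, 0, 0, 0, 0, 0, 0, 0, 0, 0, 0, 0, 0, 0, 0, 0, 0, 0, 0, 0, 0, 0, 0], force=30)

```text
clock: 5.6
eef_pos: [0.5877, -0.0802, 0.1396]
ee_rot: [180.0, 0.0, 94.4]
contact_force: [3.6, 0.0, -1.9]
opening: 0.0136
grasp_force: 30.0
```

drive_tool(targets=[0, 0, 0, 3, 0, 0, 0, 0, 3, 0, 0, 0, 0, 3, 0, 0, 0, 0, 3, 0, 0, 0, 0, 2, 0, 0, 0, 0, 0, 0, 0, 0, 0, 0, 0])

```text
clock: 6.3
eef_pos: [0.5875, -0.0801, 0.1536]
ee_rot: [180.0, -0.0, 94.4]
contact_force: [5.4, 0.4, -9.2]
opening: 0.0137
grasp_force: 30.0
```

Pull force is 9 N, as expected. I'll turn clockwise now.

drive_tool(targets=[0, 0, 0, 0, -0.05, 0, 0, 0, 0, -0.1, 0, 0, 0, 0, -0.1, 0, 0, 0, 0, -0.1, 0, 0, 0, 0, -0.1, 0, 0, 0, 0, -0.1, 0, 0, 0, 0, -0.1, 0, 0, 0, 0, -0.1, 0, 0, 0, 0, -0.1, 0, 0, 0, 0, -0.1, 0, 0, 0, 0, -0.1, 0, 0, 0, 0, -0.1, 0, 0, 0, 0, -0.1, 0, 0, 0, 0, -0.1, 0, 0, 0, 0, -0.05, 0, 0, 0, 0, 0, 0, 0, 0, 0, 0, 0, 0, 0, 0, 0])

```text
clock: 8.1
eef_pos: [0.5863, -0.0793, 0.153]
ee_rot: [-179.9, 0.2, 14.1]
contact_force: [0.1, 5.5, -8.7]
opening: 0.0137
grasp_force: 30.0
```

```bash
python3 - <<'E'
from h import *
s=env.read_state(); print(s['eef_pos'],s['ee_rot'],s['contact_force'],s['wrist_torque'],s['opening'])
c=snap("scene","s1.png")
for a in (1.3,1.4,1.5):
  th=np.radians(95.5)-a
  print(a,proj(c,(.587+.39*np.cos(th),-.079+.39*np.sin(th),.117)))
E
```

```text
[ 0.58627041 -0.0792637   0.15296555] [-1.79861306e+02  1.69223368e-01  1.41486183e+01] [ 0.13429392  5.51301608 -8.74007291] [ 1.06559267 -0.11163904  0.04202526] 0.01374561700133954
1.3 [348.58510667 329.26288548]
1.4 [331.20801549 336.66868315]
1.5 [312.34819914 342.74117148]
```

View pics/s1.png

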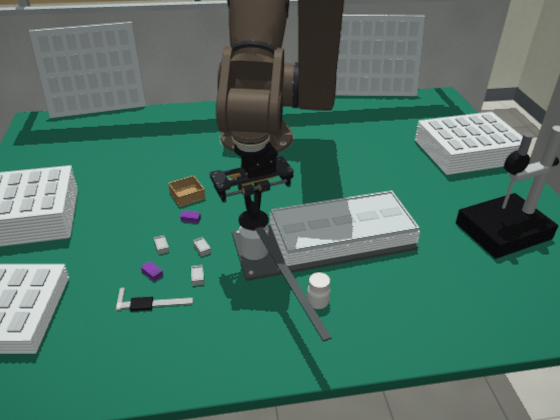

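The bar tip is at (325,335), which puts the keeper near 1.4. Lower the knob and release.

drive_tool(targets=[0, 0, 0, -3, 0, 0, 0, 0, -3, 0, 0, 0, 0, -3, 0, 0, 0, 0, -3, 0, 0, 0, 0, -2, 0, 0, 0, 0, 0, 0, 0, 0, 0, 0, 0])

```text
clock: 8.85
eef_pos: [0.5863, -0.0793, 0.1396]
ee_rot: [-179.9, 0.1, 14.2]
contact_force: [-0.4, 4.8, -3.0]
opening: 0.0138
grasp_force: 30.0
```

drive_tool(targets=[50, 0, 0, 0, 0, 50, 0, 0, 0, 0, 50, 0, 0, 0, 0, 50, 0, 0, 0, 0, 50, 0, 0, 20, 0, 50, 0, 0, 30, 0, 50, 0, 0, 40, 0, 50, -20, -20, 20, 0, 50, -25, -35, 0, 0, 50, -25, -35, 0, 0, 50, -25, -35, 0, 0, 50, -25, -35, 0, 0, 50, -6, -11, 0, 0, 50, 0, 0, 0, 0, 50, 0, 0, 0, 0, 50, 0, 0, 0, 0])

```text
clock: 10.45
eef_pos: [0.4622, -0.2502, 0.2496]
ee_rot: [-180.0, -0.0, 14.2]
contact_force: [0.6, -0.0, -0.2]
opening: 0.05
grasp_force: 0.0
```

```bash
cat >> h.py <<'E'
def mask(im):
    hsv=cv2.cvtColor(im,cv2.COLOR_RGB2HSV); return ((hsv[...,1]<70)&(hsv[...,2]>85)).astype(np.uint8)
def covers(c,box):
    """rotated rects of bright blobs in box, mapped to bench at top height"""
    m=np.zeros((420,560),np.uint8);x0,y0,x1,y1=box;m[y0:y1,x0:x1]=mask(c['image'])[y0:y1,x0:x1]
    out=[]
    for k in cv2.findContours(m,cv2.RETR_EXTERNAL,cv2.CHAIN_APPROX_NONE)[0]:
        if cv2.contourArea(k)<300: continue
        P=np.array([onz(c,*p,.018)[:2] for p in k[:,0]])
        r=cv2.minAreaRect((P*1000).astype(np.float32)); (w,h),a=r[1],r[2]
        if w<h: a-=90; w,h=h,w
        out.append((np.round(r[0],1),round(w,1),round(h,1),round((a+90)%180-90,1),k[:,0].mean(0).round()))
    return out
E
python3 - <<'E'
from h import *
c=snap("wrist","w2.png"); s=env.read_state(); print(s['eef_pos'],s['ee_rot'])
for r in covers(c,(0,0,560,240)): print(r)
sd=snap("side"); v=sd['image'][190:285,265:355]; cv2.imwrite('pics/z2.png',cv2.resize(v,None,fx=5,fy=5)[:,:,::-1])
for z in (.103,.111): print(z,proj(sd,(.587,-.079,z+.0)),proj(sd,(.587,-.079,z+.039)))
E
```

```text
[ 0.46218432 -0.25012226  0.24962946] [-1.79998092e+02 -1.48105485e-03  1.42312614e+01]
(array([ 527. , -309.9]), 49.4, 30.4, 13.2, array([341., 146.]))
(array([ 549.8, -208.8]), 50.5, 28.5, 21.8, array([262., 104.]))
(array([ 625.5, -526.5]), 63.9, 29.4, 27.4, array([552., 108.]))
(array([ 683.6, -393.9]), 47.2, 16.2, 1.3, array([459.,  21.]))
(array([ 644.3, -223.4]), 42.9, 28.5, 0.4, array([297.,  19.]))
(array([557.8, -17. ]), 214.7, 133.1, -84.1, array([103.,  59.]))
0.103 [299.68503877 228.27793781] [300.31711579 213.48843276]
0.111 [299.81302146 225.283365  ] [300.44935272 210.39431793]
```

View pics/w2.png

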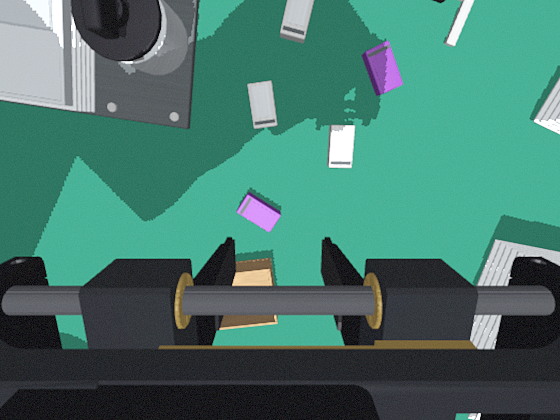

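View pics/z2.png

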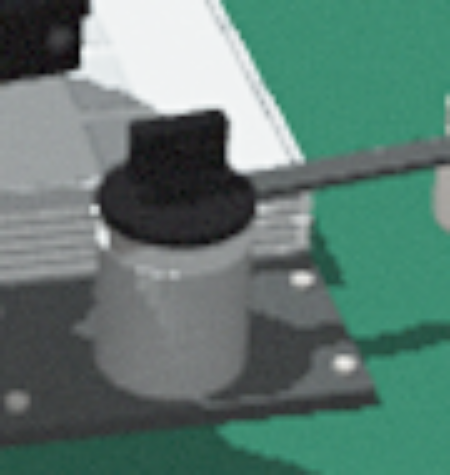

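The knob's hub is at about row 230 and the grip top at about 213.6, so it has dropped home. The wrist view shows the three covers clearly. I'll pick the cover at (550,-209), yaw 22°.

drive_tool(targets=[50, 20, 10, -20, 0.033, 50, 22, 10, -30, 0.05, 50, 22, 10, -35, 0.05, 50, 20, 9.5, -35, 0, 50, 0, 0, -35, 0, 50, 0, 0, -30, 0, 50, 0, 0, -20, 0, 50, 0, 0, -12, 0, 50, 0, 0, -5, 0, 50, 0, 0, 0, 0, 0, 0, 0, 0, 0, 0, 0, 0, 0, 0, 0, 0, 0, 0, 0, 0, 0, 0, 0, 0, 0, 0, 0, 0, 0, 0, 0, 0, 0, 0], force=20)

```text
clock: 12.15
eef_pos: [0.5457, -0.2118, 0.0283]
ee_rot: [180.0, -0.0, 21.8]
contact_force: [-1.2, 0.1, 6.5]
opening: 0.0278
grasp_force: 20.0
```

drive_tool(targets=[0, 0, 0, 5, 0, 0, 0, 0, 15, 0, 0, 0, 0, 30, 0, 0, 0, 0, 40, 0, 0, 0, 0, 40, 0, 0, 0, 0, 40, 0, 0, 0, 5, 30, 0.067, 0, 2, 25, 12, 0.12, 0, 2, 34, 0, 0.12, 0, 2, 34, 0, 0.12, 0, 2, 34, 0, 0.12, 0, 2, 34, 0, 0.12, 0, 2, 34, 0, 0.12, 0, 2, 34, 0, 0.12, 0, 2, 34, 0, 0.12, 0, 2, 25, 0, 0.12, 0, 2, 8, 0, 0.12, 0, 0, 0, 0, 0.02, 0, 0, 0, 0, 0, 0, 0, 0, 0, 0])

```text
clock: 14.15
eef_pos: [0.5654, 0.0886, 0.24]
ee_rot: [180.0, 0.0, 95.3]
contact_force: [0.4, -0.6, -0.6]
opening: 0.028
grasp_force: 20.0
```

```bash
python3 - <<'E'
from h import *
c=snap("wrist","w3.png"); s=env.read_state(); print(s['eef_pos'],s['ee_rot'],s['opening'],s['contact_force'])
C=np.array([.5646,.1555]);y=np.array([-.0956,.9954]);x=np.array([y[1],-y[0]])
im=c['image'].copy()
for i in range(5):
  p=C+y*(-.132+.066*i)
  q=np.array([proj(c,(*(p+x*a*.014+y*b*.025),.064)) for a,b in((1,1),(1,-1),(-1,-1),(-1,1))])
  print(i,p.round(4),proj(c,(*p,.064)).round()); cv2.polylines(im,[np.round(q).astype(int)],True,(255,0,0))
cv2.imwrite('pics/w3.png',im[:,:,::-1])
E
```

```text
[0.56543881 0.08856534 0.23993184] [1.79986098e+02 4.82457978e-03 9.53215355e+01] 0.027793193558844215 [-0.54642003 -0.45355008 -1.04506137]
0 [0.5772 0.0241] [284. 254.]
1 [0.5709 0.0898] [284. 196.]
2 [0.5646 0.1555] [284. 132.]
3 [0.5583 0.2212] [284.  60.]
4 [0.552  0.2869] [284. -20.]
```

View pics/w3.png

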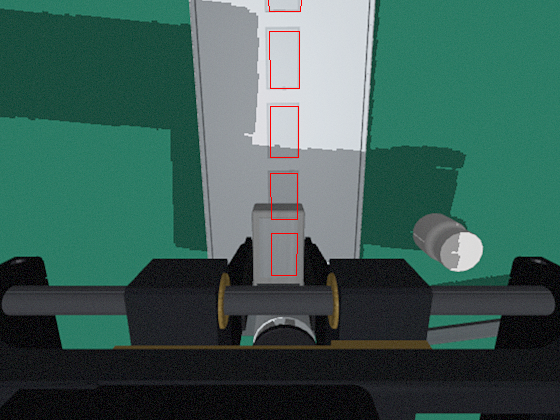

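```bash
cat >> h.py <<'E'
C=np.array([.5646,.1555]);Y=np.array([-.0956,.9954]);X=np.array([Y[1],-Y[0]])
def rect(c,org,z,nx,ny,s=.0005):
    """top-down patch (rows=+y of nest, cols=+x), s m/px"""
    g=np.array([[proj(c,(*(org+X*a*s+Y*b*s),z)) for a in range(-nx,nx+1)] for b in range(-ny,ny+1)],np.float32)
    return cv2.remap(cv2.cvtColor(c['image'],cv2.COLOR_RGB2GRAY),g,None,cv2.INTER_LINEAR).astype(float)
E
python3 - <<'E'
from h import *
c=snap("wrist")
for i in (2,3):
  p=rect(c,C+Y*(-.132+.066*i),.064,40,64)
  col=np.median(p[24:104],0); row=np.median(p[:,22:60],1)
  print(i,"col mm -20..20",[int(v) for v in col]); print("row -32..32",[int(v) for v in row])
E
```

```text
2 col mm -20..20 [222, 222, 223, 221, 217, 209, 201, 200, 201, 206, 211, 213, 215, 215, 214, 214, 214, 214, 214, 214, 213, 213, 213, 214, 213, 213, 213, 213, 213, 213, 213, 213, 213, 213, 213, 213, 213, 213, 212, 212, 212, 212, 212, 212, 212, 212, 212, 212, 212, 212, 212, 212, 211, 212, 212, 212, 211, 211, 211, 211, 211, 212, 212, 211, 209, 204, 198, 196, 196, 205, 214, 219, 222, 222, 221, 221, 221, 221, 220, 220, 220]
row -32..32 [153, 153, 153, 153, 153, 153, 153, 154, 154, 154, 153, 149, 143, 137, 130, 130, 136, 140, 143, 145, 145, 144, 144, 144, 144, 144, 144, 144, 144, 144, 142, 142, 140, 146, 171, 192, 209, 214, 212, 211, 212, 212, 212, 212, 212, 212, 212, 212, 212, 212, 212, 212, 212, 212, 212, 212, 212, 212, 212, 212, 212, 212, 213, 212, 213, 213, 213, 213, 213, 213, 213, 213, 213, 213, 212, 213, 213, 213, 213, 213, 213, 213, 213, 213, 213, 213, 213, 213, 213, 213, 213, 213, 213, 213, 213, 213, 213, 213, 213, 213, 213, 213, 212, 213, 213, 213, 213, 213, 213, 213, 213, 213, 213, 213, 213, 212, 208, 203, 200, 197, 204, 212, 218, 223, 222, 222, 221, 221, 221]
3 col mm -20..20 [2
[... 361 characters left out ...]
1, 221, 220, 220, 220, 220, 220, 220, 220]
row -32..32 [221, 221, 221, 221, 221, 221, 221, 221, 221, 222, 222, 223, 217, 209, 198, 193, 198, 204, 209, 211, 213, 213, 212, 212, 212, 212, 212, 212, 212, 213, 212, 212, 212, 212, 212, 212, 212, 212, 212, 211, 211, 211, 211, 212, 212, 211, 211, 211, 211, 211, 211, 211, 211, 211, 211, 211, 211, 211, 211, 211, 211, 211, 211, 211, 211, 211, 211, 211, 211, 211, 211, 210, 211, 210, 210, 210, 211, 210, 210, 210, 210, 210, 210, 210, 210, 209, 210, 210, 210, 210, 209, 210, 210, 209, 209, 210, 210, 209, 209, 209, 209, 209, 209, 209, 209, 209, 209, 209, 209, 209, 208, 209, 209, 208, 208, 209, 207, 204, 196, 192, 192, 201, 211, 219, 221, 220, 220, 220, 220]
```

```bash
python3 - <<'E'
from h import *
c=snap("wrist"); s=env.read_state(); g=cv2.cvtColor(c['image'],cv2.COLOR_RGB2GRAY)
print([int(v) for v in g[195:225,278]]); T=s['eef_pos'];yw=np.radians(s['ee_rot'][2])
for v in (204,206,208,210,212):
  for dz in(-.0103,-.0283): 
    p=onz(c,278,v,T[2]+dz); print(v,dz,((p-T)[:2]@[np.cos(yw),np.sin(yw)]).round(4))
E
```

```text
[143, 142, 144, 140, 139, 139, 140, 135, 101, 69, 77, 77, 79, 81, 75, 90, 109, 123, 131, 132, 131, 132, 121, 130, 140, 142, 144, 139, 141, 138]
204 -0.0103 0.0338
204 -0.0283 0.0293
206 -0.0103 0.0328
206 -0.0283 0.0281
208 -0.0103 0.0317
208 -0.0283 0.0269
210 -0.0103 0.0306
210 -0.0283 0.0257
212 -0.0103 0.0295
212 -0.0283 0.0245
```

Pocket lines were measured and the cover's offset in the hand is +5 mm. I'll move above pocket 3 and lower.

drive_tool(targets=[0, -1, 15, 0, 0.012, 0, -2, 30, 0, 0, 0, -2, 35, 0, 0, 0, -2, 30, 0, 0, 0, -1.7, 19, -20, 0, 0, 0, 0, -30, 0, 0, 0, 0, -30, 0, 0, 0, 0, -30, 0, 0, 0, 0, -15, 0, 0, 0, 0, -10, 0, 0, 0, 0, 0, 0, 0, 0, 0, 0, 0])

```text
clock: 15.5
eef_pos: [0.5571, 0.2186, 0.1053]
ee_rot: [180.0, -0.0, 96.2]
contact_force: [0.6, 1.3, -1.3]
opening: 0.0278
grasp_force: 20.0
```

drive_tool(targets=[0, 0, 0, -1, 0, 0, 0, 0, -1, 0, 0, 0, 0, -1, 0, 0, 0, 0, -1, 0, 0, 0, 0, -1, 0, 0, 0, 0, -1, 0, 0, 0, 0, 0, 0, 0, 0, 0, 0, 0])

```text
clock: 16.3
eef_pos: [0.5568, 0.2183, 0.0986]
ee_rot: [180.0, 0.0, 96.2]
contact_force: [-0.5, 0.3, -2.5]
opening: 0.0276
grasp_force: 20.0
```

drive_tool(targets=[0, 0, -0.6, -1, 0, 0, 0, 0, -1, 0, 0, 0, 0, -1, 0, 0, 0, 0, 0, 0, 0, 0, 0, 0, 0])

```text
clock: 16.8
eef_pos: [0.5568, 0.2177, 0.0956]
ee_rot: [180.0, 0.0, 96.2]
contact_force: [-0.0, 0.1, -0.9]
opening: 0.0282
grasp_force: 20.0
```

drive_tool(targets=[0, 0, 0, -0.5, 0, 0, 0, 0, -0.5, 0, 0, 0, 0, -0.5, 0, 0, 0, 0, 0, 0, 0, 0, 0, 0, 0])

```text
clock: 17.3
eef_pos: [0.5568, 0.2178, 0.0942]
ee_rot: [180.0, 0.0, 96.2]
contact_force: [0.5, 1.3, -0.8]
opening: 0.0282
grasp_force: 20.0
```

drive_tool(targets=[0, 0, 0, -0.5, 0, 0, 0, 0, -0.5, 0, 0, 0, 0, 0, 0])

```text
clock: 17.6
eef_pos: [0.5568, 0.2177, 0.0933]
ee_rot: [180.0, -0.0, 96.2]
contact_force: [-0.4, -0.3, 0.7]
opening: 0.0278
grasp_force: 20.0
```

drive_tool(targets=[0, 0, 0, -0.5, 0, 0, 0, 0, -0.5, 0, 0, 0, 0, 0, 0])

```text
clock: 17.9
eef_pos: [0.5568, 0.2177, 0.0932]
ee_rot: [180.0, -0.0, 96.2]
contact_force: [-4.2, -1.1, 12.6]
opening: 0.028
grasp_force: 20.0
```

Touch is felt at z=0.0933, so the floor is at about 0.065. Back off the press, release and rise.

drive_tool(targets=[0, 0, 0, 0.5, 0, 0, 0, 0, 0.4, 0, 0, 0, 0, 0, 0, 36, 0, 0, 0, 0, 36, 0, 0, 0, 0, 36, 0, 0, 0, 0, 36, 0, 0, 5, 0, 36, 0, 0, 15, 0, 45, 0, 0, 30, 0, 45, 0, 0, 40, 0, 45, 0, 0, 40, 0, 45, 0, 0, 17, 0])

```text
clock: 19.1
eef_pos: [0.5576, 0.218, 0.2442]
ee_rot: [179.7, -0.0, 96.2]
contact_force: [-0.1, 0.3, -0.6]
opening: 0.0452
grasp_force: 0.0
```

drive_tool(targets=[50, 0, -10, 0, -0.049, 50, -3, -20, 0, -0.1, 50, -5, -30, 0, -0.1, 50, -6, -35, 0, -0.1, 50, -6, -35, 0, -0.1, 50, -6, -35, 0, -0.1, 50, -6, -35, 0, -0.1, 50, -6, -35, 0, -0.1, 50, -6, -35, 0, -0.1, 50, -6, -35, 0, -0.1, 50, -6, -35, 0, -0.1, 50, -6, -35, 0, -0.1, 50, -6, -35, 0, -0.1, 50, -6, -30, 0, -0.1, 50, -6, -30, 0, -0.1, 50, -5, -18, 0, 0, 50, 0, 0, 0, 0, 50, 0, 0, 0, 0])

```text
clock: 20.9
eef_pos: [0.4717, -0.2701, 0.2402]
ee_rot: [-180.0, -0.0, 13.1]
contact_force: [-0.0, 1.1, 0.7]
opening: 0.0505
grasp_force: 0.0
```

```bash
python3 - <<'E'
from h import *
c=snap("wrist","w4.png"); s=env.read_state(); print(s['eef_pos'],s['ee_rot'])
for r in covers(c,(0,0,560,240)): print(r)
c=snap("scene","s4.png");im=c['image']
N,l,st,cc=cv2.connectedComponentsWithStats(mask(im)[150:340,90:300])
for i in range(1,N):
  if 80<st[i,4]<600: u=cc[i]+[90,150]; print(u.round(),st[i,4],onz(c,*u,.011).round(3))
E
```

```text
[ 0.47184022 -0.2696461   0.24017633] [-1.79992231e+02 -1.57498616e-03  1.31812435e+01]
(array([ 527. , -310.4]), 49.1, 29.6, 13.2, array([323., 150.]))
(array([ 634.3, -530.7]), 93.5, 43.0, 26.3, array([548.,  98.]))
(array([ 682.9, -394.6]), 45.4, 12.6, -3.6, array([440.,  22.]))
(array([ 644.8, -223.6]), 43.6, 28.9, 0.4, array([274.,  20.]))
(array([560.6, -31. ]), 187.1, 136.2, -83.9, array([87., 64.]))
[161. 244.] 208 [ 0.528 -0.312  0.011]
[270. 268.] 89 [ 0.654 -0.047  0.011]
[197. 275.] 240 [ 0.653 -0.225  0.011]
[250. 272.] 120 [ 0.66  -0.097  0.011]
[122. 301.] 189 [ 0.71  -0.396  0.011]
[172. 302.] 292 [ 0.73  -0.283  0.011]
```

drive_tool(targets=[50, 12, -10, -20, 0, 50, 16, -11, -30, 0, 50, 16, -11, -35, 0, 50, 11, -8.5, -35, 0, 50, 0, 0, -35, 0, 50, 0, 0, -25, 0, 50, 0, 0, -18, 0, 50, 0, 0, -10, 0, 50, 0, 0, -4, 0, 50, 0, 0, 0, 0, 0, 0, 0, 0, 0, 0, 0, 0, 0, 0, 0, 0, 0, 0, 0, 0, 0, 0, 0, 0, 0, 0, 0, 0, 0, 0, 0, 0, 0, 0], force=20)

```text
clock: 22.6
eef_pos: [0.527, -0.3109, 0.0287]
ee_rot: [180.0, -0.0, 13.2]
contact_force: [-0.6, 1.1, 6.5]
opening: 0.0278
grasp_force: 20.0
```

drive_tool(targets=[0, 0, 0, 5, 0, 0, 0, 0, 15, 0, 0, 0, 0, 30, 0, 0, 0, 0, 40, 0, 0, 0, 0, 40, 0, 0, 0, 0, 40, 0, 0, 0, 10, 30, 0.045, 0, 3, 30, 11, 0.12, 0, 3, 40, 0, 0.12, 0, 3, 40, 0, 0.12, 0, 3, 40, 0, 0.12, 0, 3, 40, 0, 0.12, 0, 3, 40, 0, 0.12, 0, 3, 40, 0, 0.12, 0, 3, 40, 0, 0.12, 0, 3, 40, 0, 0.12, 0, 3, 40, 0, 0.12, 0, 3, 40, 0, 0.12, 0, 3, 20, 0, 0.12, 0, 3, 7.6, 0, 0.08])

```text
clock: 24.6
eef_pos: [0.5654, 0.159, 0.24]
ee_rot: [180.0, -0.0, 103.2]
contact_force: [0.1, -0.2, -0.8]
opening: 0.0278
grasp_force: 20.0
```

drive_tool(targets=[0, 0.5, 0, 0, 0, 0, 0, 0, 0, 0, 0, 0, 0, 0, 0])

```text
clock: 24.9
eef_pos: [0.5662, 0.1561, 0.2394]
ee_rot: [180.0, 0.0, 102.7]
contact_force: [-0.2, -1.1, -0.5]
opening: 0.0274
grasp_force: 20.0
```

```bash
cat > off.py <<'E'
from h import *
c=snap("wrist","off.png"); s=env.read_state(); g=cv2.cvtColor(c['image'],cv2.COLOR_RGB2GRAY)
T=s['eef_pos'];yw=np.radians(s['ee_rot'][2]); print(T.round(4),s['ee_rot'][2].round(2),s['opening'])
print(190,[int(v) for v in np.median(g[190:230,268:290],1)])
for v in range(198,220,3): print(v,[((onz(c,278,v,T[2]+dz)-T)[:2]@[np.cos(yw),np.sin(yw)]).round(4) for dz in(-.0103,-.0283)])
E
python3 off.py
python3 - <<'E'
from h import *
c=snap("wrist")
p3=np.array([.5562,.2226]);a=np.radians(96);Y2=np.array([np.cos(a),np.sin(a)])
# placed cover 3: top plane .083
im=rect(c,p3,.083,50,80); cv2.imwrite('pics/p3.png',np.flipud(cv2.resize(im,None,fx=4,fy=4)))
print([int(v) for v in np.median(im[50:110],0)]);print([int(v) for v in np.median(im[:,36:64],1)])
E
```

```text
[0.5662 0.1561 0.2394] 102.69 0.028090710935303968
190 [141, 140, 140, 139, 139, 139, 138, 139, 138, 139, 139, 138, 137, 138, 137, 138, 138, 138, 138, 142, 125, 90, 72, 77, 78, 77, 78, 76, 84, 106, 120, 129, 133, 130, 130, 129, 127, 132, 139, 137]
198 [np.float64(0.0373), np.float64(0.0331)]
201 [np.float64(0.0357), np.float64(0.0314)]
204 [np.float64(0.0341), np.float64(0.0296)]
207 [np.float64(0.0325), np.float64(0.0278)]
210 [np.float64(0.0308), np.float64(0.026)]
213 [np.float64(0.0292), np.float64(0.0242)]
216 [np.float64(0.0276), np.float64(0.0223)]
219 [np.float64(0.0259), np.float64(0.0205)]
[220, 220, 221, 221, 221, 221, 221, 220, 220, 220, 220, 221, 221, 220, 221, 221, 222, 222, 218, 205, 190, 184, 188, 199, 205, 207, 206, 206, 207, 208, 209, 211, 212, 214, 214, 214, 214, 214, 213, 212, 211, 211, 212, 213, 213, 213, 212, 212, 212, 213, 214, 214, 213, 213, 213, 213, 213, 212, 211, 211, 212, 213, 215, 215, 215, 213, 211, 208, 205, 201, 199, 198, 199, 198, 188, 165, 140, 125, 124, 133, 142, 148, 150, 150, 162, 184, 208, 217, 221, 221, 220, 219, 219, 219, 219, 219, 219, 219, 21
[... 232 characters left out ...]
93, 92, 109, 143, 177, 199, 209, 207, 205, 204, 205, 207, 209, 211, 212, 212, 212, 212, 211, 211, 212, 212, 212, 212, 212, 212, 212, 213, 212, 213, 213, 213, 213, 213, 213, 213, 213, 213, 213, 213, 213, 213, 212, 213, 213, 213, 213, 213, 213, 213, 213, 213, 213, 213, 213, 213, 214, 214, 214, 214, 214, 213, 214, 214, 214, 214, 214, 213, 214, 214, 214, 214, 214, 214, 214, 214, 214, 215, 214, 213, 209, 207, 205, 206, 204, 197, 187, 186, 197, 212, 223, 222, 220, 220, 220, 220, 220, 220, 220, 220, 220, 220, 220, 220, 220, 220, 220, 221, 219, 214, 206, 196, 192, 196, 204, 209, 212][ WARN:0@1.770] global loadsave.cpp:1063 imwrite_ Unsupported depth image for selected encoder is fallbacked to CV_8U.
```

View pics/off.png

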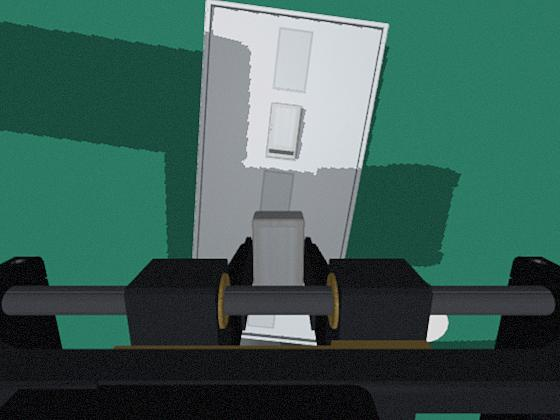

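The yaw overshot to 102.7° because I added wrongly, so I'll turn back. The cover in pocket 3 at (285,131) sits inside its outline. I'll correct and lower into pocket 2.

drive_tool(targets=[0, -1, 0, 0, -0.057, 0, -1.9, 0, -10, -0.06, 0, 0, 0, -30, 0, 0, 0, 0, -35, 0, 0, 0, 0, -30, 0, 0, 0, 0, -20, 0, 0, 0, 0, -10, 0, 0, 0, 0, -6, 0, 0, 0, 0, 0, 0, 0, 0, 0, 0, 0, 0, 0, 0, 0, 0])

```text
clock: 26.1
eef_pos: [0.5638, 0.1569, 0.099]
ee_rot: [179.9, -0.0, 96.1]
contact_force: [-0.1, -0.7, 0.4]
opening: 0.028
grasp_force: 20.0
```

drive_tool(targets=[0, -0.4, -0.8, -1, 0, 0, 0, 0, -1, 0, 0, 0, 0, -1, 0, 0, 0, 0, -0.5, 0, 0, 0, 0, 0, 0, 0, 0, 0, 0, 0])

```text
clock: 26.7
eef_pos: [0.563, 0.1561, 0.0945]
ee_rot: [180.0, 0.0, 96.1]
contact_force: [-0.3, -0.3, -0.4]
opening: 0.0274
grasp_force: 20.0
```

drive_tool(targets=[0, 0, 0, -0.5, 0, 0, 0, 0, -0.5, 0, 0, 0, 0, 0, 0])

```text
clock: 27.0
eef_pos: [0.563, 0.1561, 0.0936]
ee_rot: [180.0, -0.0, 96.1]
contact_force: [-0.0, 0.0, -0.8]
opening: 0.0276
grasp_force: 20.0
```

drive_tool(targets=[0, 0, 0, -0.5, 0, 0, 0, 0, 0, 0, 0, 0, 0, 0, 0])

```text
clock: 27.3
eef_pos: [0.563, 0.156, 0.0935]
ee_rot: [180.0, -0.0, 96.1]
contact_force: [-2.4, -0.8, 5.2]
opening: 0.0276
grasp_force: 20.0
```

drive_tool(targets=[0, 0, 0, 0.3, 0, 0, 0, 0, 0, 0, 36, 0, 0, 0, 0, 36, 0, 0, 0, 0, 36, 0, 0, 0, 0, 36, 0, 0, 5, 0, 36, 0, 0, 15, 0, 45, 0, 0, 30, 0, 45, 0, 0, 40, 0, 45, 0, 0, 40, 0, 45, 0, 0, 17, 0])

```text
clock: 28.4
eef_pos: [0.5638, 0.1562, 0.2445]
ee_rot: [179.7, -0.0, 96.1]
contact_force: [-0.4, 0.0, -1.0]
opening: 0.0446
grasp_force: 0.0
```

drive_tool(targets=[50, 0, -10, 0, -0.088, 50, 0, -20, 0, -0.1, 50, 0, -25, 0, -0.1, 50, 0, -30, 0, -0.1, 50, 0, -30, 0, -0.1, 50, 0, -30, 0, -0.1, 50, 0, -30, 0, -0.1, 50, 0, -30, 0, -0.1, 50, 0, -30, 0, -0.1, 50, 0, -30, 0, -0.1, 50, 0, -30, 0, -0.1, 50, 0, -30, 0, -0.1, 50, 0, -30, 0, -0.1, 50, 0, -20, 0, -0.1, 50, 0, -15, 0, -0.1, 50, 0, -6, 0, -0.1, 50, 0, 0, 0, 0, 50, 0, 0, 0, 0])

```text
clock: 30.2
eef_pos: [0.5629, -0.2397, 0.2405]
ee_rot: [-180.0, 0.0, 5.3]
contact_force: [1.1, 0.0, 0.6]
opening: 0.0501
grasp_force: 0.0
```

```bash
python3 - <<'E'
from h import *
c=snap("wrist","w5.png"); s=env.read_state(); print(s['eef_pos'],s['ee_rot'])
for r in covers(c,(0,0,560,240)): print(r)
c=snap("scene","s5.png");im=c['image']
N,l,st,cc=cv2.connectedComponentsWithStats(mask(im)[150:340,90:300])
for i in range(1,N):
  if 80<st[i,4]<600: u=cc[i]+[90,150]; print(u.round(),st[i,4],onz(c,*u,.011).round(3))
E
```

```text
[ 0.56298477 -0.23953282  0.24053685] [ 1.79997319e+02 -3.60318264e-03  5.31396260e+00]
(array([ 651.6, -223.4]), 50.5, 28.6, 0.4, array([271., 108.]))
(array([ 653.9, -529.4]), 119.9, 48.1, 18.5, array([547., 132.]))
(array([ 696.8, -386.2]), 64.4, 29.7, -3.7, array([427.,  77.]))
(array([ 722.7, -280.6]), 88.5, 16.8, 86.3, array([330.,  45.]))
(array([608.2,  -3. ]), 260.2, 233.2, 5.4, array([ 88., 135.]))
[197. 275.] 239 [ 0.653 -0.225  0.011]
[252. 273.] 88 [ 0.665 -0.093  0.011]
[122. 301.] 189 [ 0.71  -0.396  0.011]
[172. 302.] 286 [ 0.73  -0.283  0.011]
```

drive_tool(targets=[50, 20, 4, -20, -0.04, 50, 30, 5, -30, -0.046, 50, 24, 4, -35, 0, 50, 14.6, 3.1, -35, 0, 50, 0, 0, -35, 0, 50, 0, 0, -25, 0, 50, 0, 0, -18, 0, 50, 0, 0, -10, 0, 50, 0, 0, -4, 0, 50, 0, 0, 0, 0, 0, 0, 0, 0, 0, 0, 0, 0, 0, 0, 0, 0, 0, 0, 0, 0, 0, 0, 0, 0, 0, 0, 0, 0, 0, 0, 0, 0, 0, 0], force=20)

```text
clock: 31.9
eef_pos: [0.6518, -0.224, 0.029]
ee_rot: [180.0, -0.0, 0.2]
contact_force: [-1.2, 0.7, 5.6]
opening: 0.0281
grasp_force: 20.0
```

drive_tool(targets=[0, 0, 0, 5, 0, 0, 0, 0, 15, 0, 0, 0, 0, 30, 0, 0, 0, 0, 40, 0, 0, 0, 0, 40, 0, 0, 0, 0, 40, 0, 0, -5.8, 14, 41, 0.115, 0, -5.8, 25, 0, 0.115, 0, -5.8, 25, 0, 0.115, 0, -5.8, 25, 0, 0.115, 0, -5.8, 25, 0, 0.115, 0, -5.8, 25, 0, 0.115, 0, -5.8, 25, 0, 0.115, 0, -5.8, 25, 0, 0.115, 0, -5.8, 25, 0, 0.115, 0, -5.8, 25, 0, 0.115, 0, -5.8, 25, 0, 0.115, 0, -5.8, 25, 0, 0.115, 0, -5.8, 20, 0, 0.115, 0, -5.8, 5, 0, 0.115])

```text
clock: 33.9
eef_pos: [0.5698, 0.0919, 0.2404]
ee_rot: [179.9, -0.0, 92.8]
contact_force: [0.2, 0.4, -0.6]
opening: 0.0278
grasp_force: 20.0
```

drive_tool(targets=[0, -0.4, 0.5, 0, 0.062, 0, 0, 0, 0, 0, 0, 0, 0, 0, 0])

```text
clock: 34.2
eef_pos: [0.57, 0.0906, 0.24]
ee_rot: [180.0, 0.0, 95.9]
contact_force: [-0.8, -0.3, -1.1]
opening: 0.0278
grasp_force: 20.0
```

```bash
python3 off.py
```

```text
[0.5701 0.0905 0.2398] 95.9 0.027514859942133946
190 [141, 141, 141, 139, 141, 140, 140, 140, 140, 140, 140, 140, 139, 139, 138, 140, 139, 139, 139, 142, 127, 90, 74, 76, 79, 79, 77, 78, 84, 105, 121, 129, 132, 133, 132, 133, 118, 129, 141, 139]
198 [np.float64(0.0372), np.float64(0.033)]
201 [np.float64(0.0356), np.float64(0.0313)]
204 [np.float64(0.034), np.float64(0.0295)]
207 [np.float64(0.0324), np.float64(0.0277)]
210 [np.float64(0.0307), np.float64(0.0259)]
213 [np.float64(0.0291), np.float64(0.0241)]
216 [np.float64(0.0275), np.float64(0.0222)]
219 [np.float64(0.0258), np.float64(0.0204)]
```

View pics/off.png

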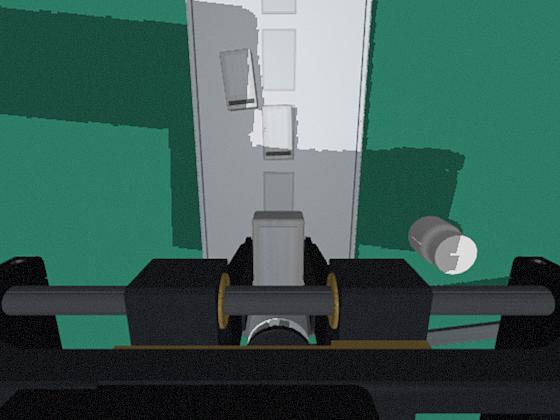

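The cover in pocket 3 has been knocked aside to about (238,78), still on the tray. I'll place this one in pocket 1 first, then mend that one.

drive_tool(targets=[0, 0, -0.3, -15, 0, 0, 0, 0, -30, 0, 0, 0, 0, -35, 0, 0, 0, 0, -30, 0, 0, 0, 0, -20, 0, 0, 0, 0, -10, 0, 0, 0, 0, -2, 0, 0, 0, 0, -1, 0, 0, 0, 0, -1, 0, 0, 0, 0, 0, 0, 0, 0, 0, 0, 0])

```text
clock: 35.35
eef_pos: [0.5702, 0.0904, 0.096]
ee_rot: [179.9, 0.0, 96.0]
contact_force: [0.4, -0.1, -1.8]
opening: 0.0281
grasp_force: 20.0
```

drive_tool(targets=[0, 0, 0, -0.5, 0, 0, 0, 0, -0.5, 0, 0, 0, 0, -0.5, 0, 0, 0, 0, 0, 0])

```text
clock: 35.75
eef_pos: [0.57, 0.0903, 0.0938]
ee_rot: [180.0, 0.0, 96.0]
contact_force: [-0.6, -0.5, 0.4]
opening: 0.0281
grasp_force: 20.0
```

drive_tool(targets=[0, 0, 0, -0.5, 0, 0, 0, 0, 0, 0, 0, 0, 0, 0, 0])

```text
clock: 36.05
eef_pos: [0.57, 0.0903, 0.0938]
ee_rot: [180.0, 0.0, 96.0]
contact_force: [-1.6, -0.1, 5.1]
opening: 0.0279
grasp_force: 20.0
```

drive_tool(targets=[0, 0, 0, 0.3, 0, 0, 0, 0, 0, 0, 36, 0, 0, 0, 0, 36, 0, 0, 0, 0, 36, 0, 0, 0, 0, 36, 0, 0, 5, 0, 36, 0, 0, 15, 0, 45, 0, 0, 30, 0, 45, 0, 10, 40, 0, 45, -5, 20, 40, 0, 45, 0, 10, 17, 0, 45, 0, 0, 0, 0, 45, 0, 0, 0, 0])

```text
clock: 37.35
eef_pos: [0.5647, 0.1302, 0.2403]
ee_rot: [-180.0, 0.0, 96.0]
contact_force: [-0.1, -0.1, 0.1]
opening: 0.0447
grasp_force: 0.0
```

```bash
python3 - <<'E'
from h import *
c=snap("wrist"); s=env.read_state(); print(s['eef_pos'],s['ee_rot'])
cv2.imwrite('pics/w6.png',cv2.resize(c['image'][0:260,170:400],None,fx=2.3,fy=2.3,interpolation=2)[:,:,::-1])
E
```

```text
[0.56456725 0.12995232 0.23961029] [-1.79915794e+02  8.54043242e-03  9.60188358e+01]
```

View pics/w6.png

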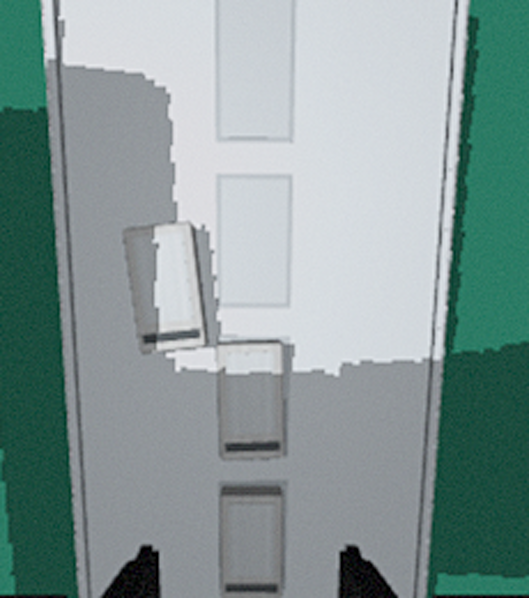

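```bash
python3 - <<'E'
from h import *
c=snap("wrist")
P=np.array([onz(c,u/2.3+170,v/2.3,.083)[:2]*1000 for u,v in((124,229),(190,222),(207,345),(142,353))])
print(P.round(1),P.mean(0).round(1),np.linalg.norm(np.diff(P,axis=0),axis=1).round(1))
d=(P[0]+P[1]-P[2]-P[3]);print(np.degrees(np.arctan2(d[1],d[0])))
o,_=ray(c,0,0);print(o)
# placed covers: far/near ends and pocket outline, planes
for i,(e) in {2:((219,341),(284,341),(281,458),(220,458)),1:((219,486),(284,486),(282,592),(221,592))}.items():
  Q=np.array([onz(c,u/2.3+170,v/2.3,.083)[:2]*1000 for u,v in e]);print(i,Q.mean(0).round(1),np.linalg.norm(np.diff(Q,axis=0),axis=1).round(1))
for e in (((217,176),(291,176),(290,306),(217,304)),):
  Q=np.array([onz(c,u/2.3+170,v/2.3,.065)[:2]*1000 for u,v in e]);print('p3',Q.mean(0).round(1),np.linalg.norm(np.diff(Q,axis=0),axis=1).round(1))
E
```

```text
[[504.3 220.1]
 [530.2 225.5]
 [541.3 178.2]
 [514.7 172.1]] [522.6 199. ] [26.5 48.6 27.3]
102.75456834021492
[0.55600184 0.20310162 0.38781387]
2 [562. 157.] [27.  49.8 26.4]
1 [568.9  94.9] [28.4 50.  27.8]
p3 [556.2 221.7] [30.7 52.4 31.7]
```

The displaced cover is at (522.6,199.0), yaw 102.8°, and pocket 3's outline is at (556.2,221.7). I'll re-grasp the cover.

drive_tool(targets=[40, -12, 20, 0, 0.05, 40, -15, 25, 0, 0.068, 40, -15.7, 27, -20, 0, 40, 0, 0, -30, 0, 40, 0, 0, -30, 0, 40, 0, 0, -25, 0, 40, 0, 0, -18, 0, 40, 0, 0, -10, 0, 40, 0, 0, -5, 0, 40, 0, 0, -4, 0, 40, 0, 0, -4, 0, 40, 0, 0, 0, 0, 0, 0, 0, 0, 0, 0, 0, 0, 0, 0, 0, 0, 0, 0, 0, 0, 0, 0, 0, 0, 0, 0, 0, 0, 0, 0, 0, 0, 0, 0, 0, 0, 0, 0, 0], force=20)

```text
clock: 39.35
eef_pos: [0.5225, 0.2024, 0.0951]
ee_rot: [180.0, -0.0, 102.8]
contact_force: [-1.7, -0.0, 6.5]
opening: 0.0276
grasp_force: 20.0
```

drive_tool(targets=[0, 0, 0, 3, 0, 0, 0, 0, 15, 0, 0, 0, 0, 20, 0, 0, 0, 0, 22, 0, 0, 10, 7, 0, -0.058, 0, 13, 9, 0, -0.06, 0, 10.4, 7, 0, 0, 0, 0, 0, 0, 0, 0, 0, 0, 0, 0])

```text
clock: 40.25
eef_pos: [0.5552, 0.2252, 0.1543]
ee_rot: [-179.9, 0.0, 96.0]
contact_force: [0.8, -0.2, -1.7]
opening: 0.0279
grasp_force: 20.0
```

```bash
sed -i 's/-.0103,-.0283/-.0121,-.0301/' off.py; python3 off.py
```

```text
[0.555  0.225  0.1544] 96.03 0.027815238426411974
190 [188, 151, 137, 128, 127, 138, 144, 143, 144, 143, 143, 144, 142, 143, 143, 142, 143, 142, 142, 142, 142, 142, 141, 142, 143, 146, 123, 83, 77, 81, 80, 80, 81, 79, 84, 106, 122, 131, 135, 135]
198 [np.float64(0.0368), np.float64(0.0327)]
201 [np.float64(0.0352), np.float64(0.0309)]
204 [np.float64(0.0336), np.float64(0.0291)]
207 [np.float64(0.032), np.float64(0.0273)]
210 [np.float64(0.0304), np.float64(0.0255)]
213 [np.float64(0.0287), np.float64(0.0236)]
216 [np.float64(0.0271), np.float64(0.0218)]
219 [np.float64(0.0254), np.float64(0.02)]
```

drive_tool(targets=[0, 0.8, 0.5, -10, 0, 0, 0, 0, -20, 0, 0, 0, 0, -15, 0, 0, 0, 0, -8, 0, 0, 0, 0, -2, 0, 0, 0, 0, -1, 0, 0, 0, 0, -1, 0, 0, 0, 0, 0, 0, 0, 0, 0, 0, 0])

```text
clock: 41.2
eef_pos: [0.5566, 0.2259, 0.0981]
ee_rot: [180.0, -0.0, 96.0]
contact_force: [-0.0, -0.0, -0.1]
opening: 0.0279
grasp_force: 20.0
```

drive_tool(targets=[0, 0, 0, -0.5, 0, 0, 0, 0, -0.5, 0, 0, 0, 0, 0, 0, 0, 0, 0, 0, 0])

```text
clock: 41.6
eef_pos: [0.5565, 0.2258, 0.0967]
ee_rot: [180.0, 0.0, 96.0]
contact_force: [0.1, 0.5, -1.6]
opening: 0.0279
grasp_force: 20.0
```

drive_tool(targets=[0, 0, 0, -0.5, 0, 0, 0, 0, 0, 0, 0, 0, 0, 0, 0])

```text
clock: 41.9
eef_pos: [0.5565, 0.2258, 0.0961]
ee_rot: [180.0, 0.0, 96.0]
contact_force: [0.3, -0.2, -0.3]
opening: 0.0277
grasp_force: 20.0
```

drive_tool(targets=[0, -0.5, 0, -0.5, 0, 0, 0, 0, -0.4, 0, 0, 0, 0, 0, 0, 0, 0, 0, 0, 0])

```text
clock: 42.3
eef_pos: [0.556, 0.2259, 0.0952]
ee_rot: [180.0, -0.0, 96.0]
contact_force: [-0.3, -0.5, -0.9]
opening: 0.0278
grasp_force: 20.0
```

drive_tool(targets=[0, 0, 0, -0.4, 0, 0, 0, 0, 0, 0, 0, 0, 0, 0, 0])

```text
clock: 42.6
eef_pos: [0.556, 0.2258, 0.0951]
ee_rot: [180.0, -0.0, 96.0]
contact_force: [-1.0, -1.0, 4.1]
opening: 0.0277
grasp_force: 20.0
```

drive_tool(targets=[0, 0, 0, 0.3, 0, 0, 0, 0, 0, 0, 36, 0, 0, 0, 0, 36, 0, 0, 0, 0, 36, 0, 0, 0, 0, 36, 0, 0, 5, 0, 36, 0, 0, 15, 0, 45, 0, 0, 30, 0, 45, 0, -20, 40, 0, 45, 2, -30, 40, 0, 45, 4, -30, 14, 0, 45, 4, -25, 0, 0, 45, 2, -10, 0, 0, 45, 0, 0, 0, 0, 45, 0, 0, 0, 0])

```text
clock: 44.1
eef_pos: [0.5678, 0.1115, 0.2387]
ee_rot: [-180.0, -0.0, 96.0]
contact_force: [-0.2, 1.5, -0.6]
opening: 0.0452
grasp_force: 0.0
```

```bash
python3 - <<'E'
from h import *
c=snap("wrist"); s=env.read_state(); print(s['eef_pos'],s['ee_rot'])
im=c['image'].copy()
cv2.imwrite('pics/w7.png',cv2.resize(im[0:260,170:400],None,fx=2.3,fy=2.3,interpolation=2)[:,:,::-1])
sd=snap("side"); cv2.imwrite('pics/s7.png',cv2.resize(sd['image'][150:345,225:405],None,fx=3,fy=3)[:,:,::-1])
E
```

```text
[0.56775497 0.11176194 0.23871336] [-1.79954344e+02 -1.10863020e-02  9.60474342e+01]
```

View pics/w7.png

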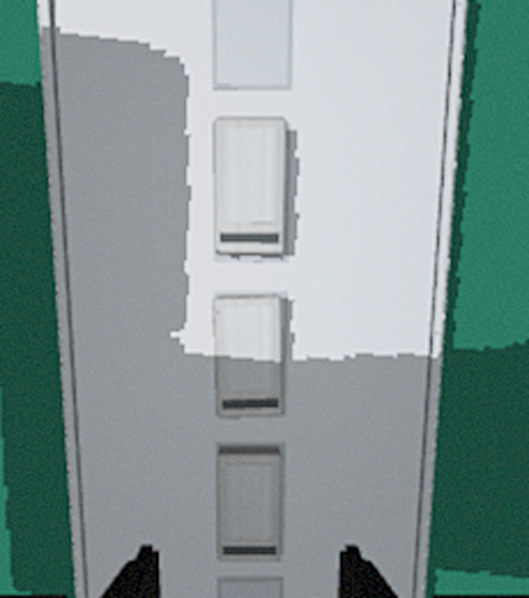

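All three covers are in their outlines. Now I'll go back to the knob.

drive_tool(targets=[50, 1, -10, 0, -0.1, 50, 2, -20, 0, -0.1, 50, 2, -20, 0, -0.1, 50, 2, -20, 0, -0.1, 50, 2, -20, 0, -0.1, 50, 2, -20, 0, -0.1, 50, 2, -20, 0, -0.1, 50, 2, -20, 0, -0.1, 50, 2, -20, 0, -0.1, 50, 1, -15, 0, -0.1, 50, 0.5, -6, 0, -0.1, 50, 0, 0, 0, -0.1, 50, 0, 0, 0, -0.1, 50, 0, 0, 0, -0.128, 50, 0, 0, 0, 0, 50, 0, 0, 0, 0])

```text
clock: 45.8
eef_pos: [0.5866, -0.0794, 0.2389]
ee_rot: [-180.0, 0.0, 14.5]
contact_force: [0.2, 0.3, -0.3]
opening: 0.0499
grasp_force: 0.0
```

drive_tool(targets=[50, 0, 0, -20, 0, 50, 0, 0, -25, 0, 50, 0, 0, -25, 0, 50, 0, 0, -18, 0, 50, 0, 0, -7, 0, 50, 0, 0, -4, 0, 50, 0, 0, 0, 0, 0, 0, 0, 0, 0, 0, 0, 0, 0, 0, 0, 0, 0, 0, 0, 0, 0, 0, 0, 0, 0, 0, 0, 0, 0, 0, 0, 0, 0, 0, 0, 0, 0, 0, 0, 0, 0, 0, 0, 0, 0, 0, 0, 0, 0], force=30)

```text
clock: 47.4
eef_pos: [0.5863, -0.0794, 0.1403]
ee_rot: [-179.9, 0.0, 14.2]
contact_force: [-0.7, 5.7, 3.5]
opening: 0.0137
grasp_force: 30.0
```

drive_tool(targets=[0, 0, 0, 3, 0, 0, 0, 0, 3, 0, 0, 0, 0, 3, 0, 0, 0, 0, 3, 0, 0, 0, 0, 2, 0, 0, 0, 0, 0, 0, 0, 0, 0, 0, 0])

```text
clock: 48.1
eef_pos: [0.5862, -0.0793, 0.1532]
ee_rot: [-179.9, 0.1, 14.2]
contact_force: [2.2, 4.4, -10.5]
opening: 0.0142
grasp_force: 30.0
```

drive_tool(targets=[0, 0, 0, 0, 0.05, 0, 0, 0, 0, 0.1, 0, 0, 0, 0, 0.1, 0, 0, 0, 0, 0.1, 0, 0, 0, 0, 0.1, 0, 0, 0, 0, 0.1, 0, 0, 0, 0, 0.1, 0, 0, 0, 0, 0.1, 0, 0, 0, 0, 0.1, 0, 0, 0, 0, 0.1, 0, 0, 0, 0, 0.1, 0, 0, 0, 0, 0.1, 0, 0, 0, 0, 0.1, 0, 0, 0, 0, 0.1, 0, 0, 0, 0, 0.07, 0, 0, 0, 0, 0, 0, 0, 0, 0, 0, 0, 0, 0, 0, 0])

```text
clock: 49.9
eef_pos: [0.5874, -0.0801, 0.1536]
ee_rot: [179.9, 0.0, 95.5]
contact_force: [6.4, 0.4, -9.4]
opening: 0.0139
grasp_force: 30.0
```

drive_tool(targets=[0, 0, 0, -3, 0, 0, 0, 0, -3, 0, 0, 0, 0, -3, 0, 0, 0, 0, -3, 0, 0, 0, 0, -2, 0, 0, 0, 0, 0, 0, 0, 0, 0, 0, 0])

```text
clock: 50.6
eef_pos: [0.5875, -0.0801, 0.1404]
ee_rot: [179.9, 0.0, 95.5]
contact_force: [6.0, 1.4, -1.0]
opening: 0.0138
grasp_force: 30.0
```

Now release, rise and back off for a final check.

drive_tool(targets=[40, 0, 0, 0, 0, 40, 0, 0, 0, 0, 40, 0, 0, 0, 0, 40, 0, 0, 0, 0, 50, 0, 0, 15, 0, 50, 0, 0, 30, 0, 50, 0, 0, 40, 0, 50, 0, 0, 30, 0, 50, -15, -20, 0, 0, 50, -20, -30, 0, 0, 50, -20, -30, 0, 0, 50, -20, -30, 0, 0, 50, -20, -30, 0, 0, 50, -5, -10, 0, 0, 50, 0, 0, 0, 0, 50, 0, 0, 0, 0])

```text
clock: 52.2
eef_pos: [0.4869, -0.2297, 0.2551]
ee_rot: [180.0, -0.0, 95.5]
contact_force: [-0.4, 0.5, -0.4]
opening: 0.0498
grasp_force: 0.0
```

```bash
python3 - <<'E'
from h import *
s=env.read_state();print(s['eef_pos'],s['contact_force'])
a=snap("scene");b=snap("side")
A=cv2.resize(a['image'][150:310,90:430],None,fx=2.2,fy=2.2,interpolation=2)
B=cv2.resize(b['image'][150:285,225:395],None,fx=2,fy=2,interpolation=2)
o=np.zeros((600,800,3),np.uint8);o[:A.shape[0],:A.shape[1]]=A;h=600-A.shape[0];o[A.shape[0]:,:B.shape[1]]=B[:h]
cv2.imwrite('pics/end.png',o[:,:,::-1])
print('hub side dropped/propped',[proj(b,(.587,-.08,z)).round(1) for z in(.103,.111)],'griptop',[proj(b,(.587,-.08,z)).round(1) for z in(.142,.150)])
E
```

```text
[ 0.48686905 -0.22966097  0.25513797] [-0.39075502  0.51872731 -0.37501309]
hub side dropped/propped [array([299.7, 228.5]), array([299.9, 225.5])] griptop [array([300.4, 213.7]), array([300.5, 210.6])]
```

View pics/end.png

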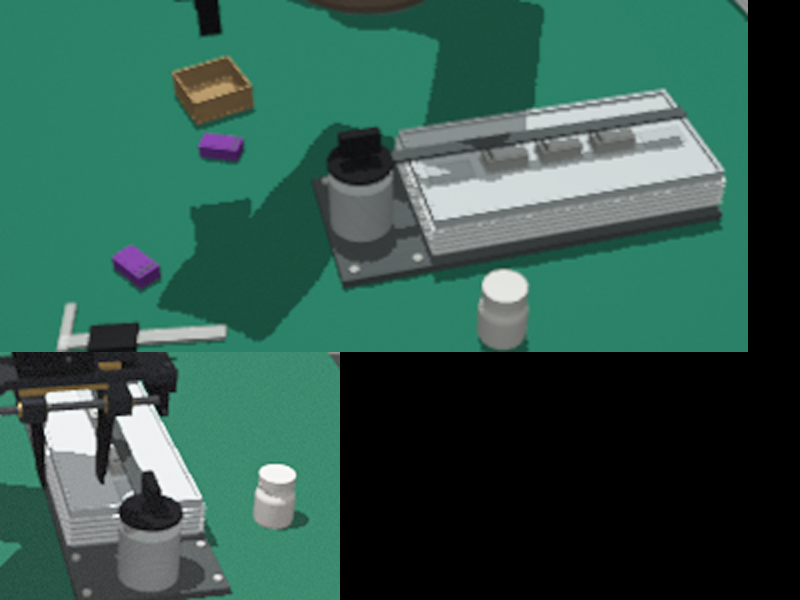

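The bar is over the row and the three covers are in pockets 1–3. The side hub is at about row 230, which means dropped. I'll check this against the initial locked image, then hand in.

```bash
python3 - <<'E'
from h import *
a=cv2.imread('pics/scene0.png',0); b=cv2.cvtColor(snap("scene")['image'],cv2.COLOR_RGB2GRAY)
t=a[206:234,236:272]; r=cv2.matchTemplate(b[196:244,226:282],t,cv2.TM_CCOEFF_NORMED); _,m,_,l=cv2.minMaxLoc(r); print(m,np.array(l)-10)
if m>.85 and abs(l[1]-10)<=1: print(workorder.finish_job())
E
```

```text
0.922536313533783 [0 0]
the job is handed in; nothing more can be done
None
```

The keeper was opened, all three covers found on the bench were laid in pockets 1–3, and the keeper was locked again with the knob dropped. One cover was knocked out of its pocket during the run, so I placed it again, then handed the job in at about 52 s.

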